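# Shuffle the ring core round the sample tray and seat it on the test contact

### The arm

A 7-joint arm with a two-finger parallel gripper is mounted at the origin on the work surface. World frame = base frame: x ahead of the robot, y to its left, z up, the work surface at z = 0. Lengths are in m, angles in rad, forces in N, time in s.
With the tool pointing down it reaches from about 0.4 to 0.85 m from the base axis. Payload 10.4 kg.
Tool frame: the origin (TCP) lies at the very end of the fingers, on their centre line; the grasp point (between the pads) lies r.pinch_z behind it (r.pinch_z is the distance from the TCP to the grasp point, in m); z points along the fingers, x is the direction in which the jaws open and shut, and the axes are right-handed (so a half turn about z gives the same grasp; the last joint's range is limited). The gripper opens to 87 mm and grips with 3 to 60 N. Pads are 19 mm wide; open, the fingers measure 117 mm over their backs; the gripper's body (75 mm by 190 mm) begins 51 mm behind the grasp point.
Start: joints at [-1.194, 0.332, -0.065, 1.46, 0.022, 1.35, -0.088], TCP at [0.243, 0.576, 0.223] pointing down, gripper open.
Joint ranges: [-2.6, 2.6], [-0.5, 2.12], [-1.47, 1.34], [0.16, 2.42], [-1.27, 4.41], [0.06, 2.06], [-2.6, 2.6]. Speed limits (rad/s): [2.22, 2.22, 2.79, 2.79, 3.14, 3.14, 3.14].

### API

Orientations are given as a unit quaternion [x, y, z, w].
In Python, from bench import r gives the robot as it stands.
- The arm moves only by the tool carry_out, never from a script. Its argument "increments" is text: rows parted by semicolons, each of 7 numbers parted by spaces: the turn, a rotation vector about the tool's x, y, z in degrees, then the shift along the tool's x, y, z in m, then the finger opening in m, from 0 to 0.087. A call has exactly 5 rows; each row is the pose to reach, as a shift and turn from the pose measured when the call began, along the tool's axes at that moment; what a row does not reach only later rows make up. A row lasts 1/8 s, in which the tool goes at most 62.5 mm and 10.7 degrees, less where a joint would pass 70% of its speed; a pose out of reach is approached as far as the arm can. A call with a gripper value outside its range is refused whole. The fingers move at their own pace and stop on an object; "squeeze" is the grip in N (left out, the last holds). Time passes only in rows, so rows that repeat a pose let the fingers close, or fill a call up. It gives the time, the measured TCP pose, the force and the opening at its end, in the units of the state.
- r.read_state(): the state, without advancing time (a new reading comes with each control period).
- r.camera(name): name is "scene" or "top" or "wrist"; returns (picture, depth): 384x512x3 uint8, blue, green, red; 384x512 float32, m along the optical axis (not along the pixel's ray), 0 where there is no reading.
- r.camera_model(name): a dict with "K" (3x3 intrinsics, pixels), "extrinsics" (4x4, takes a point from camera to world coordinates). Camera axes: x right, y down, z forward; pixel columns grow to the right and rows downward; lengths in m; the calibration is good to about 2 mm. A picture is of the moment at which its call begins: read the wrist's pose just before it. camera_model takes no time and is no camera call; for the wrist camera it gives the pose at the moment of the call.
- r.close_job(): hands the job in, once; it reports no verdict.
The state is a dict: "time": time; "joint_positions": joint angles; "joint_vel": joint speeds; "joint_torque": joint torques, N m; "ee_pos": TCP position; "eef_rot": TCP orientation; "ft_force": force on the tool from outside, world axes, zero at the start; "torque": the same for the moment, N m; "width": finger opening in m.
Only numpy, scipy, OpenCV 4.12 (cv2) and the standard library are available. Lean on these libraries where they do the work, as an engineer would, in place of code of your own. Each camera call takes 0.05 s, during which the arm holds its last target.

### The job

Slide the carriers round in the tray, one at a time into the empty space and never lifting any of them out, until the carrier with the ring core stands in the test nest in place of the one with the square transformer. Push the ring-core carrier home against the sprung brass contact firmly but gently, with a steady push of about 10 newtons and never more than 20, then let go so that it stays touching the contact; leave the other two carriers lying flat in the tray and the things round about alone.

Things in the scene. Friction and masses are not known exactly. Their poses are not given: they have to be found in the camera images.
- tray: Fixed flat grey-painted tray. Origin: on the bench under the middle of its square chamber; z up. Floor 4 mm thick, walls 13 mm high from the bench. The chamber, 150 x 150 mm inside (walls at x, y = +-75 mm in the tray's frame), has four places for carriers, centred at x, y = +-37.5 mm, no ribs between them; the place at (-37.5, -37.5) mm is empty at the start
- nest (a point): Centre of the place at (+37.5, +37.5) mm in the tray, on the tray's floor, axes as the tray's. Here the +x wall is open: the test nest runs on in +x as a lane from y = -2 to +75 mm in the tray's frame, its inner corner rounded 6 mm. A carrier goes 9.5 to 23.5 mm in +x beyond this point before it meets the contact
- tester: Grey tester box, 60 x 150 x 42 mm, fixed at the +x end of the nest, axes as the tray's; origin on the bench below the middle of the contact's width, 148 mm in +x and 36 mm in +y of the tray's origin. Two 12 mm terminals stand on it. It carries the contact head towards the nest
- contact (a joint): Sprung brass contact head (46 mm wide, 18 mm high) facing the nest: how far it is pressed in, in m; 0 free, 0.008 at its end stop. It yields at 2 N, then 2 N per mm (10 N at 4 mm, 18 N at 8 mm), beside the carrier's own drag of 1 to 3 N. Its holder is clamped anew each time: the free face is 83 to 97 mm in +x of the tray's origin, not measured, to be found by feel
- ring_mid (a point): Middle of the ring core (flat-lying dark ring, 44 mm outside, 20 mm hole, 24 mm high) on the first carrier, a white plate 72 x 72 x 10 mm, about 220 g (150 to 310); the point is 22 mm above the carrier's underside, on its centre; axes along the carrier's edges. Starts at (-37.5, +37.5) mm or at (+37.5, -37.5) mm in the tray
- block_mid (a point): Middle of the square transformer (dark, 36 mm in x, 30 mm in y, 30 mm high) on a like carrier, 25 mm above the carrier's underside, on its centre. Starts in the place before the nest, (+37.5, +37.5) mm in the tray
- can_mid (a point): Middle of the upright round can (dark, 34 mm across, 34 mm high) on a like carrier, 27 mm above the carrier's underside, on its centre. Starts in the one of the two places that the ring core does not have
- spool: Bystander: brass wire spool, 64 mm across, 32 mm high, origin under its centre
- driver: Bystander: screwdriver lying on the bench
- flux: Bystander: small amber bottle, 44 mm across, 100 mm high, origin under its centre
Things that resemble listed ones, but are neither listed nor needed, are in the scene too. Leave any green or red look-alike of the part that bears block_mid alone.

How it is judged:
On the way, in this order (a step that is already met when the one before it is completed fails the run):
1. the square transformer's carrier has been slid out of the place before the nest ((x of block_mid in the frame of tray below -0.03 m or y of block_mid in the frame of tray below -0.03 m)), for 0.2 s.
2. the ring-core carrier is pressed against the contact with more than 4 N, steadily for 0.3 s (contact force between ring and tester above 4 N and value of joint contact above 0.0008 m), for 0.3 s.
At the end, for the whole second after the job is handed in: The ring-core carrier lies flat in the nest, more than 6 mm beyond the place before it, at rest and keeping the contact pressed in by more than 0.3 mm; the other two carriers lie flat (within 0.05 rad) and at rest on the tray's floor, inside the chamber (value of joint contact above 0.0003 m and x of ring_mid in the frame of tray above 0.044 m and y of ring_mid in the frame of tray above 0.0325 m and z of ring_mid in the frame of tray below 0.029 m and angle between each of ring_mid, block_mid, can_mid's own z axis and vertical below 0.05 rad and z of block_mid in the frame of tray below 0.032 m and z of can_mid in the frame of tray below 0.034 m and horizontal distance between each of block_mid, can_mid and tray below 0.06 m and linear speed of each of ring, block, can below 0.02 m/s); the robot touches nothing.
It fails at once if a carrier presses on the contact with more than 20 N (contact force between any of ring, block, can and tester above 20 N).
It fails at once if a carrier is lifted by more than 9 mm (out of the tray) (z of ring_mid in the frame of tray above 0.035 m or z of block_mid in the frame of tray above 0.038 m or z of can_mid in the frame of tray above 0.04 m).
It fails at once if a bystander is moved by more than 15 mm (distance of any of spool, driver, flux from where it was at the start of the episode above 0.015 m).
It also fails if it takes over 72 s, if anything falls off the work surface, if the arm or the gripper's body presses on something with over 40 N, if the wrist force passes 120 N, or if a joint passes its speed limit or range.

## Working session

There is one attempt and no reset: what is moved stays moved. The work goes in short steps, Python scripts to look and compute and a tool call to move; the robot and the scene stay as the last step left them, time stands still between calls to the robot, and variables do not carry over. Pictures are saved under pics/ and viewed, and the job is handed in when it is done.

Besides the shell and the picture viewer there is one more tool, called as name(argument=value, ...) on one line, values as JSON. carry_out: Moves the arm, as the interface text tells. Its arguments: {"type":"object","properties":{"increments":{"type":"string"},"squeeze":{"type":"number"}},"required":["increments"]}

```bash
mkdir -p pics; ls
python3 - <<'E'
from bench import r
import cv2,numpy as np
s=r.read_state();print({k:np.round(v,3) for k,v in s.items()}, r.pinch_z)
for n in("scene","top"):
    im,d=r.camera(n);cv2.imwrite(f"pics/{n}0.png",im);np.save(f"{n}0.npy",d)
    m=r.camera_model(n);print(n,np.round(m["K"],1).tolist(),np.round(m["extrinsics"],3).tolist())
E
```

```text
pics
{'time': np.float64(0.0), 'joint_positions': array([-1.194,  0.333, -0.065,  1.461,  0.022,  1.35 , -0.089]), 'joint_vel': array([-0.002, -0.001, -0.   , -0.   , -0.001,  0.001,  0.   ]), 'joint_torque': array([-1.0000e-03, -6.2324e+01,  2.4000e-02, -3.8990e+01, -6.2000e-02,
        3.9000e-02,  0.0000e+00]), 'ee_pos': array([0.243, 0.575, 0.222]), 'eef_rot': array([ 0.833,  0.553, -0.001,  0.   ]), 'ft_force': array([-0.149,  0.12 ,  0.105]), 'torque': array([-0.006,  0.01 ,  0.02 ]), 'width': np.float64(0.087)} 0.0187
scene [[429.4, 0.0, 250.6], [0.0, 429.4, 192.3], [0.0, 0.0, 1.0]] [[-0.719, 0.478, -0.505, 1.184], [0.695, 0.478, -0.537, 0.686], [-0.015, -0.737, -0.675, 0.892], [0.0, 0.0, 0.0, 1.0]]
top [[454.9, 0.0, 255.8], [0.0, 454.9, 195.5], [0.0, 0.0, 1.0]] [[0.008, -0.989, 0.151, 0.343], [-1.0, -0.009, -0.009, -0.002], [0.011, -0.151, -0.988, 1.388], [0.0, 0.0, 0.0, 1.0]]
```

View pics/scene0.png

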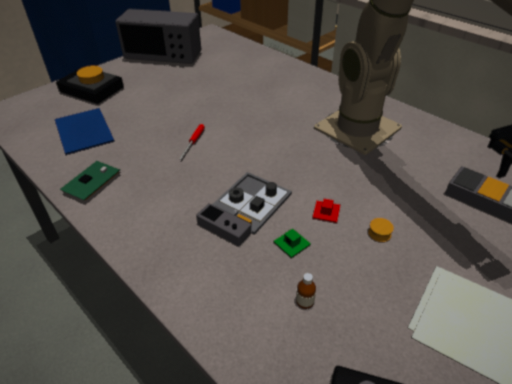

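View pics/top0.png

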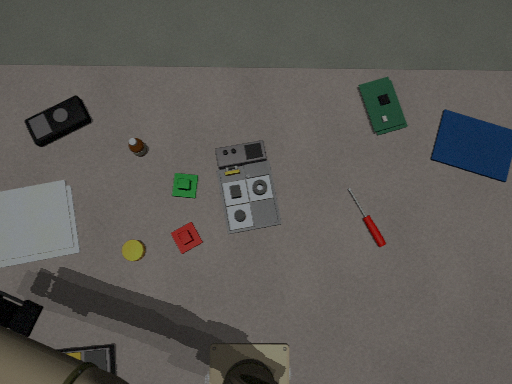

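Run:
```python
import cv2,numpy as np
im=cv2.imread("pics/top0.png")[130:240,165:290]
cv2.imwrite("pics/top0z.png",cv2.resize(im,None,fx=5,fy=5,interpolation=cv2.INTER_CUBIC))
```

```text
(no output)
```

View pics/top0z.png

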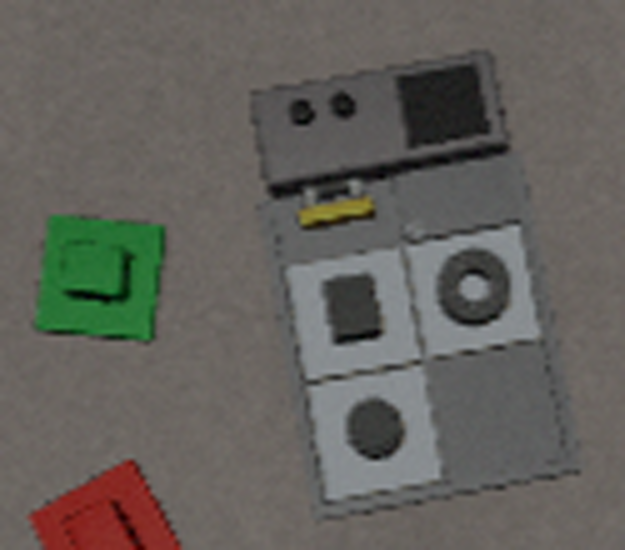

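The enlarged top crop shows three white carriers in the tray: the square transformer at about (236,191), the ring core at (260,187) and the can at (240,215). The green part at (184,186) and the red one at (187,237) are look-alikes, and I'll leave them alone. The empty place is at about (265,212), which fits the description. The tester and brass contact are at the top of the image, so tray +x points up.

```bash
cat > h.py <<'E'
import cv2,numpy as np
from bench import r
def ray(m,uv,z):
    K=m["K"];E=m["extrinsics"]
    d=E[:3,:3]@np.linalg.solve(K,[uv[0],uv[1],1.]);o=E[:3,3]
    return o+d*(z-o[2])/d[2]
def rel(p,yaw=None):
    pass
E
python3 - <<'E'
from h import *
im=cv2.imread("pics/top0.png");m=r.camera_model("top")
hsv=cv2.cvtColor(im,cv2.COLOR_BGR2HSV)
print([im[y,x].tolist() for x,y in((228,183),(229,214),(265,212),(246,198))])
w=((im.min(2)>125)).astype(np.uint8)
w[:, :215]=0;w[:,285:]=0;w[:165]=0;w[240:]=0
n,l,st,c=cv2.connectedComponentsWithStats(w)
for i in range(1,n):
    if st[i,4]<50: continue
    cs,_=cv2.findContours((l==i).astype(np.uint8),cv2.RETR_EXTERNAL,cv2.CHAIN_APPROX_NONE)
    rc=cv2.minAreaRect(cs[0]);b=cv2.boxPoints(rc)
    P=np.array([ray(m,q,.014) for q in b])
    e=P[1]-P[0];print(st[i],np.round(rc[0],1),'ctr',np.round(P.mean(0),4),'edges',[round(float(np.linalg.norm(P[k]-P[k-1])),4) for k in range(4)],'ang',(np.degrees(np.arctan2(e[1],e[0]))+45)%90-45)
E
```

```text
[[146, 141, 136], [144, 140, 136], [94, 94, 93], [145, 142, 138]]
[246 175  27  26 287] [259.1 187.8] ctr [ 0.5771 -0.0252  0.014 ] edges [0.0694, 0.0699, 0.0695, 0.0694] ang 11.048912297894105
[223 180  26  26 349] [235.1 192.2] ctr [0.5629 0.0482 0.014 ] edges [0.0704, 0.0692, 0.0706, 0.0687] ang 12.072860998881637
[227 203  26  27 378] [239.4 216.1] ctr [0.4896 0.0341 0.014 ] edges [0.0695, 0.0694, 0.0696, 0.0689] ang 10.93227470420311
```

```bash
cat >> h.py <<'E'
from scipy.spatial.transform import Rotation as R
C=np.array([0.5334,0.0045]);YAW=10.95
def tray(x,y):
    a=np.radians(YAW);return C+np.array([[np.cos(a),-np.sin(a)],[np.sin(a),np.cos(a)]])@[x,y]
def go(x,y,z,jaw=90.,world=None):
    s=r.read_state();p=np.append(tray(x,y),z) if world is None else np.array(world)
    Rc=R.from_quat(s["eef_rot"]);a=np.radians(YAW+jaw)
    X=np.array([np.cos(a),np.sin(a),0]);Z=np.array([0,0,-1.]);Y=np.cross(Z,X)
    Rt=R.from_matrix(np.c_[X,Y,Z])
    rv=(Rc.inv()*Rt).as_rotvec(degrees=True);d=Rc.inv().apply(p-s["ee_pos"])
    print("turn",np.round(rv,2),"shift",np.round(d,4),"|d|",round(float(np.linalg.norm(d)),4))
def where():
    s=r.read_state();a=np.radians(YAW)
    q=np.array([[np.cos(a),np.sin(a)],[-np.sin(a),np.cos(a)]])
    f=s["ft_force"]
    print("t",round(float(s["time"]),2),"tray xy",np.round(q@(s["ee_pos"][:2]-C),4),"z",round(float(s["ee_pos"][2]),4),"F tray",np.round(np.append(q@f[:2],f[2]),2),"w",round(float(s["width"]),4))
E
python3 -c "
from h import *
go(-.0375,.0375,.17)"
```

```text
turn [-2.000e-02  7.000e-02 -3.386e+01] shift [-0.4026  0.4375  0.0524] |d| 0.5969
```

carry_out(increments="0 0 -7 -0.04 0.044 0.005 0.06; 0 0 -14 -0.08 0.0875 0.01 0.06; 0 0 -21 -0.12 0.131 0.015 0.06; 0 0 -28 -0.161 0.175 0.02 0.06; 0 0 -33.9 -0.201 0.219 0.025 0.06")

```text
time: 0.72
ee_pos: [0.3671, 0.3029, 0.1968]
eef_rot: [0.635, 0.773, -0.001, 0.0]
ft_force: [1.2, -0.7, 0.4]
width: 0.0605
```

```bash
python3 -c "
from h import *
go(-.0375,.0375,.17);where()"
```

```text
turn [-0.04  0.06  0.25] shift [-0.2873  0.0679  0.027 ] |d| 0.2965
t 0.72 tray xy [-0.1066  0.3246] z 0.1968 F tray [ 1.08 -0.88  0.37] w 0.0605
```

carry_out(increments="0 0 0 -0.058 0.0136 0.005 0.06; 0 0 0 -0.115 0.027 0.011 0.06; 0 0 0 -0.172 0.041 0.016 0.06; 0 0 0 -0.23 0.054 0.021 0.06; 0 0 0 -0.287 0.068 0.027 0.06")

```text
time: 1.35
ee_pos: [0.4899, 0.0327, 0.1699]
eef_rot: [0.635, 0.773, -0.0, 0.0]
ft_force: [0.3, 0.9, 0.3]
width: 0.0598
```

```bash
python3 -c "
from h import *
where()
m=r.camera_model('wrist');im,d=r.camera('wrist');cv2.imwrite('pics/w1.png',im);np.savez('w1.npz',d=d,K=m['K'],E=m['extrinsics'])
print(m['extrinsics'].round(3).tolist(),m['K'].round(0).tolist());go(-.0375,.0375,.17)"
```

```text
t 1.35 tray xy [-0.0374  0.0359] z 0.1699 F tray [0.47 0.83 0.33] w 0.0598
[[-0.195, 0.952, 0.238, 0.424], [0.981, 0.19, 0.045, 0.018], [-0.002, 0.242, -0.97, 0.333], [0.0, 0.0, 0.0, 1.0]] [[290.0, 0.0, 251.0], [0.0, 290.0, 192.0], [0.0, 0.0, 1.0]]
turn [-0.02  0.25 -0.18] shift [ 0.0098 -0.0004 -0.0006] |d| 0.0099
```

View pics/w1.png

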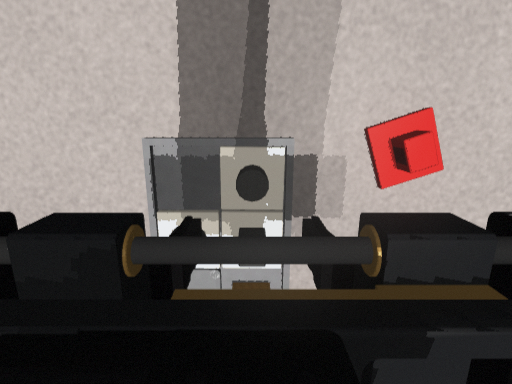

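carry_out(increments="0 0 0 0.009 0 0 0.056; 0 0 0 0.009 0 0 0.056; 0 0 0 0.009 0 0 0.056; 0 0 0 0.009 0 0 0.056; 0 0 0 0.009 0 0 0.056")

```text
time: 2.02
ee_pos: [0.49, 0.0339, 0.1695]
eef_rot: [0.637, 0.771, -0.001, 0.002]
ft_force: [0.3, -0.5, 0.3]
width: 0.0561
```

```bash
python3 -c "
from h import *
where()
m=r.camera_model('wrist');im,d=r.camera('wrist');cv2.imwrite('pics/w2.png',im);np.savez('w2.npz',d=d,K=m['K'],E=m['extrinsics'])
go(-.0375,.0375,.17)
z=cv2.resize(im[120:300,130:310],None,fx=3.3,fy=3.3,interpolation=cv2.INTER_CUBIC);cv2.imwrite('pics/w2z.png',z)"
```

```text
t 2.02 tray xy [-0.037   0.0371] z 0.1695 F tray [ 0.19 -0.56  0.33] w 0.0561
turn [-0.01  0.25 -0.15] shift [ 0.0006 -0.0005 -0.0006] |d| 0.0009
```

View pics/w2z.png

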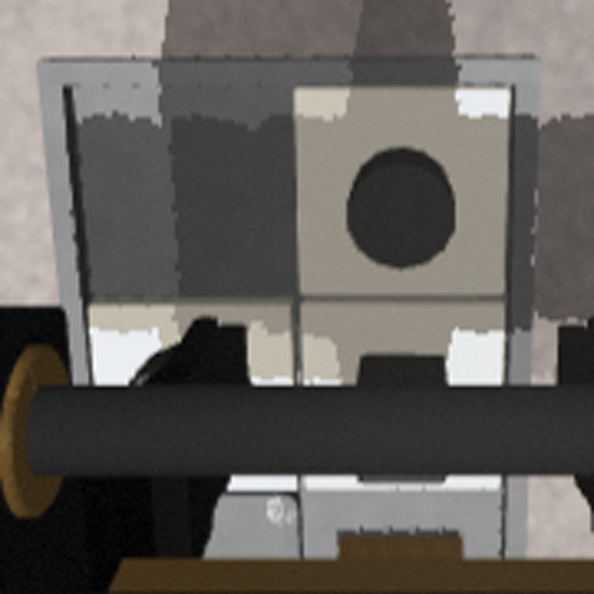

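```bash
python3 -c "
from h import *
f=np.load('w2.npz');m=dict(K=f['K'],extrinsics=f['E']);a=np.radians(YAW);q=np.array([[np.cos(a),np.sin(a)],[-np.sin(a),np.cos(a)]])
for n,u,z in [('TLc',(293,87),.014),('TRc',(510,87),.014),('BLc',(297,297),.014),('BRc',(503,297),.014),('can',(401,207),.048),('wTL',(40,60),.013),('wTR',(540,60),.013),('wTLin',(66,87),.013),('wTRin',(513,87),.013),('nestR',(503,490),.014),('nestL',(298,490),.014)]:
    p=ray(m,(130+u[0]/3.3,120+u[1]/3.3),z); print(n,p.round(4),(q@(p[:2]-C)).round(4))
"
```

```text
TLc [ 0.4584 -0.0114  0.014 ] [-0.0767 -0.0014]
TRc [0.4448 0.059  0.014 ] [-0.0766  0.0703]
BLc [0.5299 0.0017 0.014 ] [-0.004  -0.0021]
BRc [0.5162 0.0723 0.014 ] [-0.004   0.0698]
can [0.4842 0.0301 0.048 ] [-0.0434  0.0345]
wTL [ 0.4655 -0.095   0.013 ] [-0.0856 -0.0848]
wTR [0.4344 0.0669 0.013 ] [-0.0853  0.0801]
wTLin [ 0.4727 -0.0856  0.013 ] [-0.0767 -0.0769]
wTRin [0.4447 0.0601 0.013 ] [-0.0765  0.0714]
nestR [0.5888 0.0881 0.014 ] [0.0703 0.0716]
nestL [0.6032 0.0141 0.014 ] [ 0.0703 -0.0038]
```

```bash
sed -i 's/^C=.*/C=np.array([0.5327,0.0030])/' h.py; python3 -c "
from h import *
go(-.0375,.0375,.019);where()"
```

```text
Traceback (most recent call last):
  File "h.py", line 14, in go
    s=r.read_state();p=np.append(tray(x,y),z) if world is None else np.array(world)
                                 ~~~~^^^^^
  File "h.py", line 12, in tray
    a=np.radians(YAW);return C+np.array([[np.cos(a),-np.sin(a)],[np.sin(a),np.cos(a)]])@[x,y]
                 ^^^
NameError: name 'YAW' is not defined
```

```bash
sed -i 's/^C=.*/C=np.array([0.5327,0.0030]);YAW=10.95/' h.py; python3 -c "
from h import *
go(-.0375,.0375,.019);where()"
```

```text
turn [-0.01  0.25 -0.15] shift [-1.000e-04 -1.400e-03  1.504e-01] |d| 0.1504
t 2.08 tray xy [-0.0361  0.0383] z 0.1694 F tray [ 0.24  0.43 -0.32] w 0.0561
```

carry_out(increments="0 0.2 0 0 -0.0014 0.045 0.056; 0 0.2 0 0 -0.0014 0.09 0.056; 0 0.2 0 0 -0.0014 0.12 0.056; 0 0.2 0 0 -0.0014 0.14 0.056; 0 0.2 0 0 -0.0014 0.149 0.056", squeeze=15)

```text
time: 2.7
ee_pos: [0.4882, 0.0328, 0.0195]
eef_rot: [0.637, 0.771, -0.001, -0.0]
ft_force: [0.2, -0.9, 0.2]
width: 0.056
```

carry_out(increments="0 0 0 0 0 0 0.056; 0 0 0 0 0 0 0.02; 0 0 0 0 0 0 0.02; 0 0 0 0 0 0 0.02; 0 0 0 0 0 0 0.02", squeeze=15)

```text
time: 3.32
ee_pos: [0.4885, 0.0328, 0.0199]
eef_rot: [0.637, 0.771, -0.001, 0.0]
ft_force: [0.4, 0.7, 3.8]
width: 0.0335
```

```bash
python3 -c "
from h import *
go(-.0375,-.0375,.02);where()"
```

```text
turn [-0.06  0.05 -0.15] shift [-0.0752  0.0004 -0.    ] |d| 0.0752
t 3.33 tray xy [-0.0377  0.0377] z 0.0199 F tray [0.49 0.64 3.76] w 0.0335
```

carry_out(increments="0 0 0 -0.018 0 0 0.02; 0 0 0 -0.038 0 0 0.02; 0 0 0 -0.056 0 0 0.02; 0 0 0 -0.068 0 0 0.02; 0 0 0 -0.0735 0 0 0.02")

```text
time: 3.95
ee_pos: [0.5022, -0.0395, 0.02]
eef_rot: [0.638, 0.77, -0.001, -0.0]
ft_force: [-0.6, 3.0, 0.5]
width: 0.0335
```

carry_out(increments="0 0 0 0 0 0 0.02; 0 0 0 -0.0015 0 0 0.02; 0 0 0 -0.0015 0 0 0.02; 0 0 0 -0.0015 0 0 0.02; 0 0 0 -0.0015 0 0 0.02")

```text
time: 4.58
ee_pos: [0.5026, -0.0407, 0.02]
eef_rot: [0.637, 0.771, -0.001, -0.0]
ft_force: [-0.8, 3.1, 0.2]
width: 0.0337
```

```bash
python3 -c "
from h import *
go(-.0375,-.0375,.02);where()"
```

```text
turn [-0.06  0.02 -0.14] shift [-0.0003  0.0004 -0.    ] |d| 0.0005
t 4.58 tray xy [-0.0379 -0.0372] z 0.02 F tray [-0.18  3.16  0.22] w 0.0337
```

carry_out(increments="0 0 0 -0.0005 0 0 0.02; 0 0 0 -0.001 0 0 0.02; 0 0 0 -0.0015 0 0 0.02; 0 0 0 -0.002 0 0 0.02; 0 0 0 -0.002 0 0 0.02")

```text
time: 5.2
ee_pos: [0.5028, -0.0421, 0.02]
eef_rot: [0.637, 0.771, -0.0, -0.001]
ft_force: [-1.8, 5.8, 1.7]
width: 0.0339
```

```bash
python3 -c "
from h import *
go(-.0375,-.0375,.02);where()"
```

```text
turn [-0.07 -0.02 -0.11] shift [ 0.0011  0.0004 -0.    ] |d| 0.0011
t 5.2 tray xy [-0.0379 -0.0386] z 0.02 F tray [-0.67  6.06  1.68] w 0.0339
```

carry_out(increments="0 0 0 0 0 0 0.05; 0 0 0 0 0 0 0.05; 0 0 0 0 0 -0.02 0.05; 0 0 0 0 0 -0.05 0.05; 0 0 0 0.02 -0.02 -0.065 0.05")

```text
time: 5.82
ee_pos: [0.4809, -0.0275, 0.0866]
eef_rot: [0.638, 0.77, 0.0, 0.001]
ft_force: [-0.9, 0.5, -0.1]
width: 0.0502
```

```bash
python3 -c "
from h import *
go(.0375,.0375,.085);where()"
```

```text
turn [ 0.08  0.07 -0.26] shift [0.0581 0.0939 0.0016] |d| 0.1104
t 5.83 tray xy [-0.0566 -0.0201] z 0.0866 F tray [-0.82  0.7  -0.1 ] w 0.0502
```

carry_out(increments="0 0 0 0.015 0.024 0 0.05; 0 0 0 0.032 0.052 0 0.05; 0 0 0 0.047 0.076 0 0.05; 0 0 0 0.056 0.091 0 0.05; 0 0 0 0.058 0.094 0 0.05")

```text
time: 6.45
ee_pos: [0.5628, 0.047, 0.0863]
eef_rot: [0.638, 0.77, -0.0, 0.001]
ft_force: [-0.4, 0.1, -0.2]
width: 0.05
```

```bash
python3 -c "
from h import *
im,d=r.camera('wrist');cv2.imwrite('pics/w3.png',im)
go(.0375,.0375,.02);where()"
```

```text
turn [ 0.04  0.1  -0.26] shift [ 0.0004 -0.0002  0.0663] |d| 0.0663
t 6.5 tray xy [0.0376 0.0373] z 0.0863 F tray [ 0.21  0.8  -0.76] w 0.0502
```

View pics/w3.png

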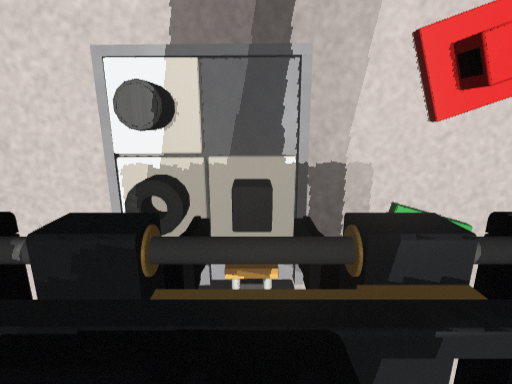

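The can's carrier now lies flat at the empty place (can at about (145,105)). The ring is at (157,200), the vacated place is at (250,105), and the transformer at (252,205) sits between the fingers.

carry_out(increments="0 0 -0.3 0 0 0.02 0.05; 0 0 -0.3 0 0 0.045 0.05; 0 0 -0.3 0 0 0.06 0.05; 0 0 -0.3 0 0 0.066 0.05; 0 0 -0.3 0 0 0.066 0.05")

```text
time: 7.12
ee_pos: [0.5626, 0.0464, 0.0205]
eef_rot: [0.636, 0.771, -0.0, 0.001]
ft_force: [0.3, 0.4, 0.5]
width: 0.0499
```

carry_out(increments="0 0 0 0 0 0 0.015; 0 0 0 0 0 0 0.015; 0 0 0 0 0 0 0.015; 0 0 0 0 0 0 0.015; 0 0 0 0 -0.002 0 0.015")

```text
time: 7.75
ee_pos: [0.5614, 0.0461, 0.0209]
eef_rot: [0.636, 0.771, 0.0, 0.001]
ft_force: [2.5, 0.3, 2.0]
width: 0.0299
```

```bash
python3 -c "
from h import *
go(-.0375,.0375,.02);where()"
```

```text
turn [0.14 0.11 0.02] shift [ 0.0007 -0.0739  0.0008] |d| 0.0739
t 7.75 tray xy [0.0364 0.0369] z 0.0209 F tray [ 2.57 -0.14  1.99] w 0.0299
```

carry_out(increments="0 0 0 0.0005 -0.018 0 0.015; 0 0 0 0.0005 -0.038 0 0.015; 0 0 0 0.0005 -0.056 0 0.015; 0 0 0 0.0005 -0.068 0 0.015; 0 0 0 0.0005 -0.074 0 0.015")

```text
time: 8.38
ee_pos: [0.4885, 0.0325, 0.0209]
eef_rot: [0.636, 0.771, 0.001, 0.002]
ft_force: [1.8, -0.2, 1.0]
width: 0.0298
```

carry_out(increments="0 0 0 0 0 0 0.015; 0 0 0 0 -0.001 0 0.015; 0 0 0 0 -0.001 0 0.015; 0 0 0 0 -0.002 0 0.015; 0 0 0 0 -0.002 0 0.015")

```text
time: 9.0
ee_pos: [0.488, 0.0325, 0.0213]
eef_rot: [0.636, 0.772, 0.002, 0.003]
ft_force: [6.9, 1.6, -1.6]
width: 0.0298
```

```bash
python3 -c "
from h import *
go(-.0375,.0375,.02);where()"
```

```text
turn [0.33 0.12 0.04] shift [0.     0.0008 0.0013] |d| 0.0015
t 9.0 tray xy [-0.0383  0.0375] z 0.0213 F tray [ 7.05  0.25 -1.65] w 0.0298
```

carry_out(increments="0 0 0 0 0 0 0.05; 0 0 0 0 0 0 0.05; 0 0 0 0 0 -0.02 0.05; 0 0 0 0 0 -0.05 0.06; 0 0 0 -0.01 0.01 -0.065 0.06")

```text
time: 9.62
ee_pos: [0.499, 0.025, 0.0875]
eef_rot: [0.636, 0.772, 0.002, 0.002]
ft_force: [-0.1, 0.3, -1.2]
width: 0.058
```

```bash
python3 -c "
from h import *
go(.0375,-.0375,.085);where()"
```

```text
turn [0.33 0.08 0.1 ] shift [-0.0656  0.0663  0.003 ] |d| 0.0933
t 9.62 tray xy [-0.0289  0.028 ] z 0.0875 F tray [ 0.01  0.34 -1.16] w 0.058
```

carry_out(increments="0.3 0 0 -0.016 0.016 0 0.06; 0.3 0 0 -0.035 0.035 0 0.06; 0.3 0 0 -0.052 0.052 0 0.06; 0.3 0 0 -0.063 0.063 0 0.06; 0.3 0 0 -0.0656 0.0663 0.003 0.06")

```text
time: 10.25
ee_pos: [0.5768, -0.0272, 0.0847]
eef_rot: [0.636, 0.772, -0.001, 0.001]
ft_force: [0.1, -0.1, 0.3]
width: 0.0599
```

```bash
python3 -c "
from h import *
im,d=r.camera('wrist');cv2.imwrite('pics/w4.png',im)
go(.0375,-.0375,.018);where()"
```

```text
turn [-0.03  0.08  0.07] shift [0.0003 0.0002 0.0661] |d| 0.0661
t 10.3 tray xy [ 0.0374 -0.0377] z 0.0841 F tray [-0.02  0.67 -0.39] w 0.0601
```

View pics/w4.png

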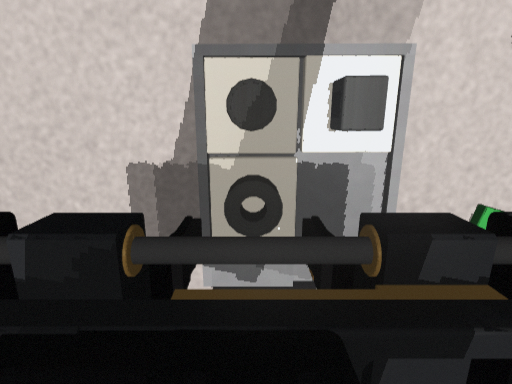

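The transformer is seated at (360,103). The can is at (251,104), and the ring at (253,205) is centred between the fingers with the nest place free beside it.

carry_out(increments="0 0 0 0 0 0.02 0.06; 0 0 0 0 0 0.045 0.06; 0 0 0 0 0 0.06 0.06; 0 0 0 0 0 0.066 0.06; 0 0 0 0 0 0.066 0.06")

```text
time: 10.92
ee_pos: [0.5765, -0.0269, 0.0183]
eef_rot: [0.636, 0.772, -0.001, 0.0]
ft_force: [0.1, -0.2, -0.1]
width: 0.0597
```

carry_out(increments="0 0 0 0 0 0 0.025; 0 0 0 0 0 0 0.025; 0 0 0 0 0 0 0.025; 0 0 0 0 0 0 0.025; 0 0 0 0 0 0 0.025")

```text
time: 11.55
ee_pos: [0.5769, -0.0268, 0.0188]
eef_rot: [0.636, 0.772, -0.0, 0.0]
ft_force: [-1.5, 0.1, 5.8]
width: 0.0441
```

```bash
python3 -c "
from h import *
go(.0375,.0375,.018);where()"
```

```text
turn [0.   0.07 0.07] shift [ 0.0751 -0.0001  0.0007] |d| 0.0751
t 11.55 tray xy [ 0.0377 -0.0376] z 0.0188 F tray [-1.41  0.34  5.8 ] w 0.0441
```

carry_out(increments="0 0 0 0.018 -0.0003 0 0.025; 0 0 0 0.038 -0.0003 0 0.025; 0 0 0 0.056 -0.0003 0 0.025; 0 0 0 0.068 -0.0003 0 0.025; 0 0 0 0.074 -0.0003 0 0.025")

```text
time: 12.18
ee_pos: [0.5624, 0.0465, 0.0188]
eef_rot: [0.636, 0.772, -0.0, 0.001]
ft_force: [0.6, -3.3, 2.9]
width: 0.0437
```

carry_out(increments="0 0 0 0 0 0 0.025; 0 0 0 0 0 0 0.025; 0 0 0 0 0.002 0 0.025; 0 0 0 0 0.004 0 0.025; 0 0 0 0 0.006 0 0.025")

```text
time: 12.8
ee_pos: [0.5662, 0.0472, 0.0188]
eef_rot: [0.636, 0.772, -0.002, -0.001]
ft_force: [-11.2, -1.0, 13.5]
width: 0.0439
```

```bash
python3 -c "
from h import *
go(.0470,.0370,.018);where()"
```

```text
turn [-0.25  0.02  0.08] shift [-0.0001  0.0057  0.0007] |d| 0.0058
t 12.8 tray xy [0.0413 0.037 ] z 0.0188 F tray [-11.15   1.16  13.54] w 0.0439
```

```bash
python3 -c "
from h import *
im,d=r.camera('wrist');cv2.imwrite('pics/w5.png',im)
a,d=r.camera('top');b,_=r.camera('scene')
z=np.hstack([cv2.resize(a[130:240,200:300],(400,440),interpolation=2),cv2.resize(b[160:260,185:300],(400,348),interpolation=2)[:, :] if 0 else cv2.resize(b[160:270,185:285],(400,440),interpolation=2)])
cv2.imwrite('pics/ts5.png',z)
where()"
```

```text
t 12.95 tray xy [0.0416 0.037 ] z 0.0187 F tray [-10.58   1.64  11.84] w 0.044
```

View pics/w5.png

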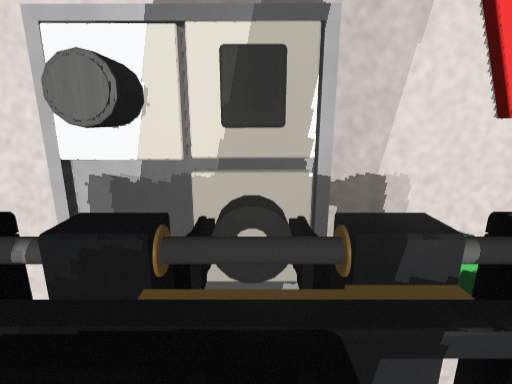

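View pics/ts5.png

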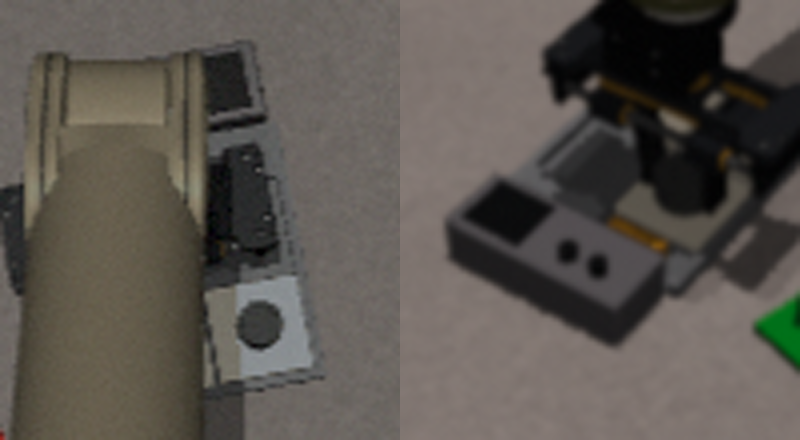

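```bash
python3 -c "
from h import *
im=cv2.imread('pics/w5.png')[130:300,150:370]
cv2.imwrite('pics/w5z.png',cv2.convertScaleAbs(cv2.resize(im,None,fx=3.5,fy=3.5,interpolation=2),alpha=1.4))"
```

```text
(no output)
```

View pics/w5z.png

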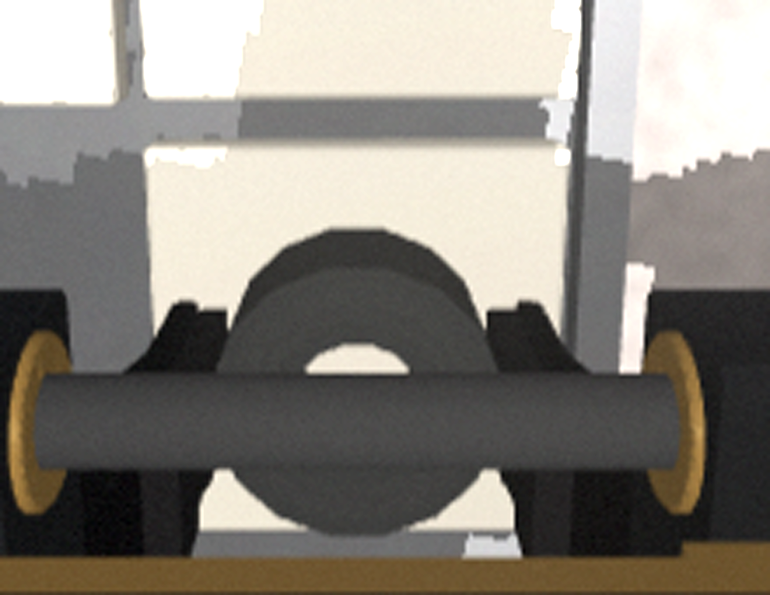

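```bash
python3 -c "
from h import *
m=r.camera_model('wrist');a=np.radians(YAW);q=np.array([[np.cos(a),np.sin(a)],[-np.sin(a),np.cos(a)]])
for n,u,z in [('blkR',(560,97),.014),('blkL',(150,97),.014),('ringTL',(146,147),.014),('ringTR',(570,147),.014),('ringfrontL',(205,530),.014),('ringfrontR',(510,530),.014),('ringtopC',(357,402),.038),('wallin',(583,150),.013)]:
    p=ray(m,(150+u[0]/3.5,130+u[1]/3.5),z);print(n,(q@(p[:2]-C)).round(4))
where()"
```

```text
blkR [-0.0048  0.0689]
blkL [-0.0047  0.0009]
ringTL [ 0.0037 -0.0002]
ringTR [0.0036 0.071 ]
ringfrontL [0.0754 0.0073]
ringfrontR [0.0752 0.0637]
ringtopC [0.039  0.0353]
wallin [0.0042 0.0734]
t 12.95 tray xy [0.0416 0.037 ] z 0.0187 F tray [-10.58   1.64  11.84] w 0.044
```

carry_out(increments="0 0 0 0 -0.001 0 0.05; 0 0 0 0 -0.001 -0.001 0.05; 0 0 0 0 -0.001 -0.003 0.05; 0 0 0 0 -0.001 -0.003 0.05; 0 0 0 0 -0.001 -0.003 0.05")

```text
time: 13.58
ee_pos: [0.5656, 0.0471, 0.0217]
eef_rot: [0.636, 0.772, -0.002, -0.001]
ft_force: [0.3, -0.3, -0.4]
width: 0.0501
```

```bash
python3 -c "
from h import *
go(.0405,.0370,.0215);where()"
```

```text
turn [-0.2   0.03  0.08] shift [-0.     -0.0002  0.0002] |d| 0.0003
t 13.57 tray xy [0.0407 0.037 ] z 0.0217 F tray [ 0.21 -0.39 -0.36] w 0.0501
```

carry_out(increments="0 0 0 0 0 0 0.025; 0 0 0 0 0 0 0.025; 0 0 0 0 0 0 0.025; 0 0 0 0 0 0 0.025; 0 0 0 0 0 0 0.025")

```text
time: 14.2
ee_pos: [0.5656, 0.0471, 0.0217]
eef_rot: [0.636, 0.772, -0.002, -0.001]
ft_force: [0.1, 0.1, -1.4]
width: 0.0436
```

```bash
python3 -c "
from h import *
go(.0405,.0370,.0215);where()"
```

```text
turn [-0.2   0.03  0.08] shift [-0.     -0.0002  0.0002] |d| 0.0003
t 14.2 tray xy [0.0407 0.037 ] z 0.0217 F tray [ 0.1   0.11 -1.35] w 0.0436
```

carry_out(increments="-0.2 0 0 0 0.001 0 0.025; -0.2 0 0 0 0.002 0 0.025; -0.2 0 0 0 0.003 0 0.025; -0.2 0 0 0 0.004 0 0.025; -0.2 0 0 0 0.005 0 0.025")

```text
time: 14.82
ee_pos: [0.5705, 0.048, 0.0217]
eef_rot: [0.636, 0.772, -0.0, 0.0]
ft_force: [-3.6, -0.3, 3.8]
width: 0.044
```

```bash
python3 -c "
from h import *
go(.0470,.0370,.0215);where()"
```

```text
turn [-0.02  0.03  0.08] shift [0.     0.0014 0.0002] |d| 0.0014
t 14.82 tray xy [0.0456 0.037 ] z 0.0217 F tray [-3.58  0.42  3.79] w 0.044
```

carry_out(increments="0 0 0 0 0.001 0 0.025; 0 0 0 0 0.002 0 0.025; 0 0 0 0 0.003 0 0.025; 0 0 0 0 0.004 0 0.025; 0 0 0 0 0.005 0 0.025")

```text
time: 15.45
ee_pos: [0.5755, 0.0489, 0.0217]
eef_rot: [0.636, 0.772, -0.0, 0.0]
ft_force: [-4.5, -0.7, 4.4]
width: 0.0438
```

carry_out(increments="0 0 0 0 0.0005 0 0.025; 0 0 0 0 0.001 0 0.025; 0 0 0 0 0.0015 0 0.025; 0 0 0 0 0.002 0 0.025; 0 0 0 0 0.002 0 0.025")

```text
time: 16.08
ee_pos: [0.5775, 0.0494, 0.0217]
eef_rot: [0.636, 0.772, -0.0, 0.0]
ft_force: [-3.6, -0.9, 3.4]
width: 0.0433
```

```bash
python3 -c "
from h import *
go(.0520,.0370,.0215);where()"
```

```text
turn [-0.    0.03  0.08] shift [-0.     -0.0008  0.0002] |d| 0.0009
t 16.07 tray xy [0.0528 0.037 ] z 0.0217 F tray [-3.73 -0.24  3.36] w 0.0433
```

Still only drag. I'm continuing in small steps.

carry_out(increments="0 0 0 0 0.0005 0 0.025; 0 0 0 0 0.001 0 0.025; 0 0 0 0 0.0015 0 0.025; 0 0 0 0 0.002 0 0.025; 0 0 0 0 0.0025 0 0.025")

```text
time: 16.7
ee_pos: [0.58, 0.0498, 0.0217]
eef_rot: [0.636, 0.772, -0.0, 0.0]
ft_force: [-4.4, -0.9, 5.0]
width: 0.0435
```

```bash
python3 -c "
from h import *
go(.0520,.0370,.0215);where()"
```

```text
turn [-0.01  0.03  0.08] shift [ 0.     -0.0033  0.0002] |d| 0.0033
t 16.7 tray xy [0.0553 0.037 ] z 0.0217 F tray [-4.51 -0.01  5.02] w 0.0435
```

carry_out(increments="0 0 0 0 0.0005 0 0.025; 0 0 0 0 0.001 0 0.025; 0 0 0 0 0.0015 0 0.025; 0 0 0 0 0.002 0 0.025; 0 0 0 0 0.0025 0 0.025")

```text
time: 17.32
ee_pos: [0.5825, 0.0503, 0.0217]
eef_rot: [0.636, 0.772, -0.0, 0.0]
ft_force: [-4.1, -1.0, 3.9]
width: 0.0439
```

```bash
python3 -c "
from h import *
go(.0520,.0370,.0215);where()"
```

```text
turn [-0.01  0.03  0.08] shift [-0.     -0.0059  0.0002] |d| 0.0059
t 17.32 tray xy [0.0579 0.037 ] z 0.0217 F tray [-4.24 -0.25  3.94] w 0.0439
```

carry_out(increments="0 0 0 0 0.0005 0 0.025; 0 0 0 0 0.001 0 0.025; 0 0 0 0 0.0015 0 0.025; 0 0 0 0 0.002 0 0.025; 0 0 0 0 0.002 0 0.025")

```text
time: 17.95
ee_pos: [0.5831, 0.0504, 0.0217]
eef_rot: [0.636, 0.772, -0.001, -0.001]
ft_force: [-11.0, -1.7, 11.3]
width: 0.0442
```

```bash
python3 -c "
from h import *
go(.0520,.0370,.0215);where()
im,d=r.camera('wrist');cv2.imwrite('pics/w6.png',im)
b,_=r.camera('scene');cv2.imwrite('pics/s6.png',cv2.convertScaleAbs(cv2.resize(b[175:255,185:285],None,fx=7,fy=7,interpolation=2),alpha=1.5))"
```

```text
turn [-0.18  0.01  0.07] shift [ 0.     -0.0065  0.0002] |d| 0.0065
t 17.95 tray xy [0.0585 0.037 ] z 0.0217 F tray [-11.13   0.43  11.31] w 0.0442
```

View pics/w6.png

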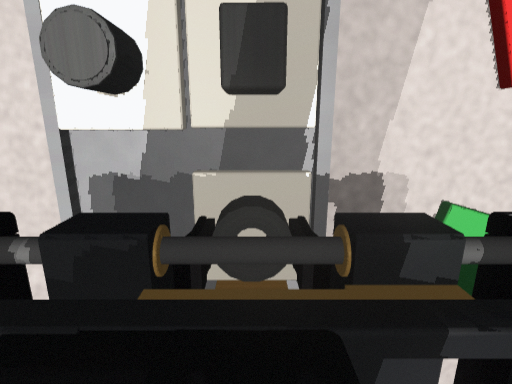

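View pics/s6.png

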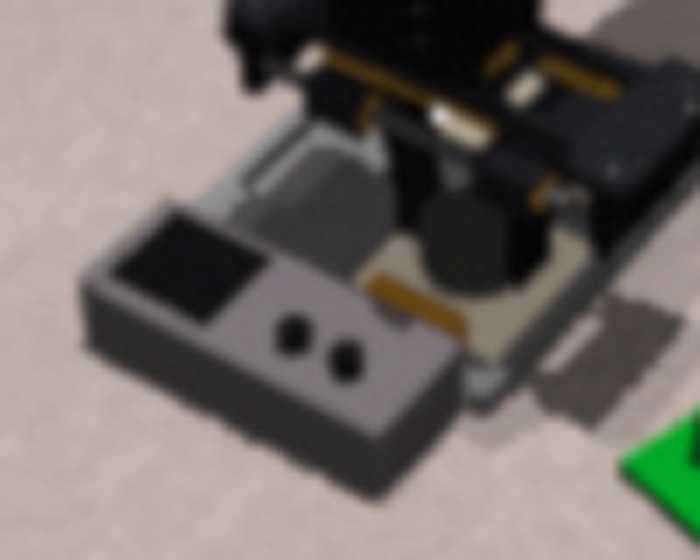

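carry_out(increments="0 0 0 0 0.001 -0.0005 0.025; 0 0 0 0 0.0015 -0.001 0.025; 0 0 0 0 0.002 -0.001 0.025; 0 0 0 0 0.0025 -0.001 0.025; 0 0 0 0 0.0025 -0.001 0.025")

```text
time: 18.68
ee_pos: [0.5846, 0.0507, 0.022]
eef_rot: [0.636, 0.772, -0.002, -0.002]
ft_force: [-5.8, -0.6, 0.8]
width: 0.0437
```

```bash
python3 -c "
from h import *
go(.0520,.0370,.0215);where()"
```

```text
turn [-0.3   0.01  0.08] shift [ 0.     -0.0081  0.0005] |d| 0.0081
t 18.68 tray xy [0.0601 0.037 ] z 0.022 F tray [-5.8   0.46  0.79] w 0.0437
```

carry_out(increments="0 0 0 0 0.001 0 0.025; 0 0 0 0 0.002 -0.0005 0.025; 0 0 0 0 0.003 -0.0005 0.025; 0 0 0 0 0.0035 -0.0005 0.025; 0 0 0 0 0.0035 -0.0005 0.025")

```text
time: 19.3
ee_pos: [0.5857, 0.0509, 0.0218]
eef_rot: [0.636, 0.772, -0.004, -0.003]
ft_force: [-14.1, -1.2, 7.5]
width: 0.0438
```

```bash
python3 -c "
from h import *
go(.0520,.0370,.0215);where()"
```

```text
turn [-0.6  -0.02  0.06] shift [ 0.     -0.0091  0.0004] |d| 0.0091
t 19.3 tray xy [0.0611 0.037 ] z 0.0218 F tray [-14.02   1.5    7.52] w 0.0438
```

carry_out(increments="0 0 0 0 0.003 -0.0005 0.025; 0 0 0 0 0.0035 -0.001 0.025; 0 0 0 0 0.0035 -0.001 0.025; 0 0 0 0 0.0035 -0.001 0.025; 0 0 0 0 0.0035 -0.001 0.025")

```text
time: 19.92
ee_pos: [0.5866, 0.0512, 0.0219]
eef_rot: [0.636, 0.772, -0.006, -0.005]
ft_force: [-14.0, -2.9, 5.8]
width: 0.0437
```

```bash
python3 -c "
from h import *
go(.0520,.0370,.0215);where()"
```

```text
turn [-0.91 -0.04  0.05] shift [-0.     -0.0101  0.0006] |d| 0.0101
t 19.93 tray xy [0.0621 0.037 ] z 0.0219 F tray [-14.25  -0.16   5.84] w 0.0437
```

carry_out(increments="-0.2 0 0 0 0.002 -0.001 0.025; -0.4 0 0 0 0.001 -0.001 0.025; -0.6 0 0 0 0 -0.001 0.025; -0.8 0 0 0 -0.001 -0.0005 0.025; -0.9 0 0 0 -0.0015 0 0.025")

```text
time: 20.55
ee_pos: [0.5852, 0.0509, 0.0218]
eef_rot: [0.636, 0.772, 0.0, -0.0]
ft_force: [-2.0, -0.2, -2.9]
width: 0.0435
```

```bash
python3 -c "
from h import *
go(.0520,.0370,.0215);where()"
```

```text
turn [ 0.01 -0.04  0.06] shift [-0.0001 -0.0087  0.0003] |d| 0.0087
t 20.55 tray xy [0.0607 0.0371] z 0.0218 F tray [-1.99  0.16 -2.89] w 0.0435
```

carry_out(increments="0 0 0 0 -0.0003 0 0.025; 0 0 0 0 -0.0006 0 0.025; 0 0 0 0 -0.0006 0 0.03; 0 0 0 0 -0.0006 0 0.05; 0 0 0 0 -0.0006 0 0.05")

```text
time: 21.18
ee_pos: [0.5856, 0.051, 0.0225]
eef_rot: [0.636, 0.772, 0.001, 0.0]
ft_force: [0.3, 0.4, 0.4]
width: 0.0494
```

```bash
python3 -c "
from h import *
go(.0520,.0370,.0215);where()
im,d=r.camera('wrist');m=r.camera_model('wrist');cv2.imwrite('pics/w7.png',im)
cv2.imwrite('pics/w7z.png',cv2.convertScaleAbs(cv2.resize(im[120:300,150:370],None,fx=3.3,fy=3.3,interpolation=2),alpha=1.4))
np.savez('w7.npz',K=m['K'],E=m['extrinsics'])"
```

```text
turn [ 0.13 -0.04  0.06] shift [-0.0001 -0.009   0.0009] |d| 0.0091
t 21.18 tray xy [0.061  0.0371] z 0.0225 F tray [0.34 0.36 0.45] w 0.0494
```

View pics/w7z.png

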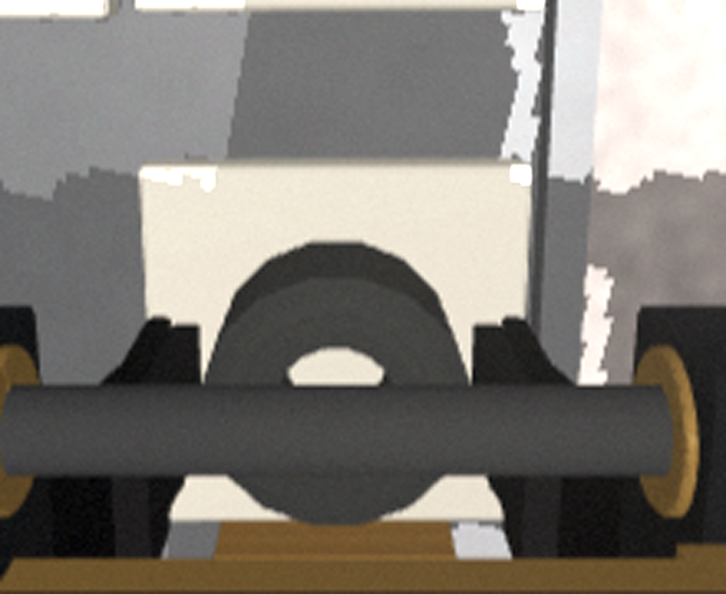

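```bash
python3 -c "
from h import *
a=np.radians(YAW);q=np.array([[np.cos(a),np.sin(a)],[-np.sin(a),np.cos(a)]])
for nm in ('w6','w7'):
    g=cv2.cvtColor(cv2.imread(f'pics/{nm}.png'),cv2.COLOR_BGR2GRAY).astype(float)
    for c0,c1 in((240,250),(265,275),(285,295)):
        col=g[:,c0:c1].mean(1); print(nm,c0,[ (i,int(col[i])) for i in list(range(119,132))+list(range(166,176))+list(range(275,284))])
"
```

```text
w6 240 [(119, 172), (120, 171), (121, 172), (122, 172), (123, 171), (124, 171), (125, 166), (126, 153), (127, 120), (128, 88), (129, 84), (130, 83), (131, 84), (166, 82), (167, 82), (168, 82), (169, 86), (170, 102), (171, 113), (172, 136), (173, 158), (174, 165), (175, 168), (275, 44), (276, 44), (277, 44), (278, 43), (279, 44), (280, 45), (281, 56), (282, 64), (283, 65)]
w6 265 [(119, 171), (120, 171), (121, 171), (122, 171), (123, 171), (124, 172), (125, 166), (126, 150), (127, 118), (128, 87), (129, 85), (130, 86), (131, 86), (166, 84), (167, 84), (168, 84), (169, 87), (170, 103), (171, 114), (172, 137), (173, 159), (174, 165), (175, 168), (275, 47), (276, 63), (277, 91), (278, 125), (279, 131), (280, 95), (281, 66), (282, 65), (283, 65)]
w6 285 [(119, 171), (120, 171), (121, 171), (122, 171), (123, 171), (124, 172), (125, 166), (126, 150), (127, 118), (128, 88), (129, 86), (130, 87), (131, 86), (166, 83), (167, 84), (168, 84), (169, 88), (170, 103), (171, 115), (172, 138), (173, 160), (174, 166), (175, 168), (275, 164), (276, 163), (277, 164), (278, 165), (279, 148), (280, 132), 
[... 463 characters left out ...]
 (123, 94), (124, 85), (125, 84), (126, 84), (127, 84), (128, 84), (129, 84), (130, 84), (131, 84), (166, 83), (167, 89), (168, 104), (169, 114), (170, 141), (171, 160), (172, 164), (173, 167), (174, 166), (175, 166), (275, 113), (276, 138), (277, 115), (278, 72), (279, 66), (280, 64), (281, 65), (282, 66), (283, 67)]
w7 285 [(119, 169), (120, 166), (121, 152), (122, 123), (123, 94), (124, 86), (125, 85), (126, 85), (127, 85), (128, 86), (129, 84), (130, 85), (131, 85), (166, 82), (167, 90), (168, 105), (169, 117), (170, 141), (171, 161), (172, 164), (173, 167), (174, 167), (175, 167), (275, 162), (276, 154), (277, 120), (278, 105), (279, 117), (280, 127), (281, 132), (282, 130), (283, 128)]
```

carry_out(increments="0 0 0 0 0 0 0.056; 0 0 0 0 0 -0.001 0.056; 0 0 0 0 0 -0.01 0.056; 0 0 0 0 0 -0.03 0.056; 0 0 0 0 0 -0.05 0.056")

```text
time: 21.85
ee_pos: [0.5857, 0.0509, 0.0744]
eef_rot: [0.636, 0.772, 0.001, 0.001]
ft_force: [-0.2, -0.5, 0.2]
width: 0.0559
```

carry_out(increments="0 0 0 0 -0.01 -0.03 0.056; 0 0 0 0 -0.04 -0.06 0.056; 0 0 0 0 -0.08 -0.08 0.056; 0 0 0 0 -0.11 -0.09 0.056; 0 0 0 0 -0.12 -0.09 0.056")

```text
time: 22.48
ee_pos: [0.4674, 0.0277, 0.166]
eef_rot: [0.636, 0.771, 0.003, 0.001]
ft_force: [1.0, 1.2, 0.2]
width: 0.0561
```

carry_out(increments="0 0 0 0.04 -0.01 -0.03 0.056; 0 0 0 0.1 -0.02 -0.05 0.056; 0 0 0 0.16 -0.02 -0.05 0.056; 0 0 0 0.2 -0.02 -0.05 0.056; 0 0 0 0.22 -0.02 -0.05 0.056")

```text
time: 23.1
ee_pos: [0.4053, 0.2418, 0.2163]
eef_rot: [0.635, 0.772, 0.003, 0.001]
ft_force: [0.3, -0.3, -0.3]
width: 0.0555
```

```bash
python3 -c "
from h import *
where()
a,d=r.camera('top');b,_=r.camera('scene');im,_=r.camera('wrist')
cv2.imwrite('pics/t8o.png',a)
cv2.imwrite('pics/t8.png',cv2.convertScaleAbs(cv2.resize(a[130:240,205:290],None,fx=5,fy=5,interpolation=2),alpha=1.4));cv2.imwrite('pics/w8.png',im)
cv2.imwrite('pics/s8.png',cv2.convertScaleAbs(cv2.resize(b[165:250,185:300],None,fx=6,fy=6,interpolation=2),alpha=1.4))
where()"
```

```text
t 23.1 tray xy [-0.0798  0.2587] z 0.2163 F tray [ 0.25 -0.38 -0.32] w 0.0555
t 23.25 tray xy [-0.0795  0.2561] z 0.2161 F tray [ 0.56 -0.84  0.03] w 0.0562
```

View pics/t8.png

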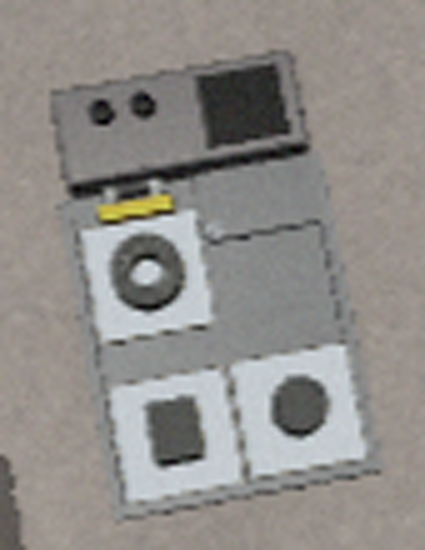

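View pics/s8.png

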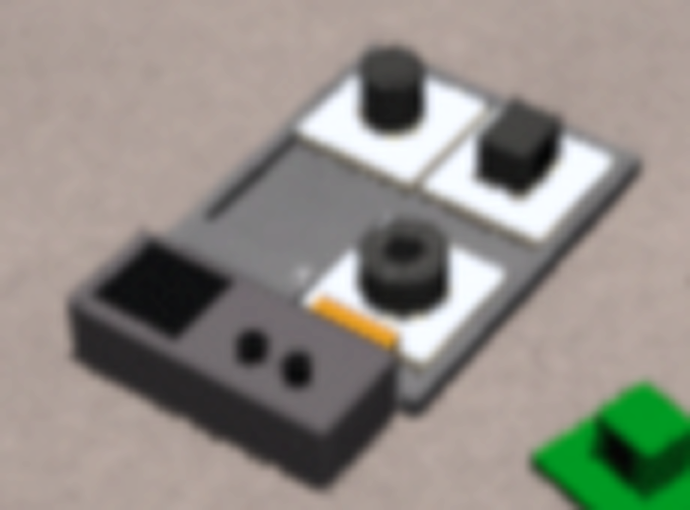

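View pics/w8.png

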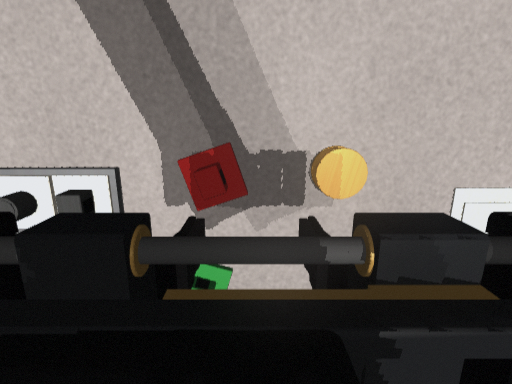

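```bash
python3 -c "
from h import *
m=r.camera_model('top');a=np.radians(YAW);q=np.array([[np.cos(a),np.sin(a)],[-np.sin(a),np.cos(a)]])
for f in('top0','t8o'):
    im=cv2.imread(f'pics/{f}.png').astype(float)[160:182,218:250]
    w=np.clip((im[...,1]+im[...,2])/2-im[...,0]-15,0,None)
    v,u=np.mgrid[160:182,218:250];c=(w*u).sum()/w.sum(),(w*v).sum()/w.sum()
    print(f,np.round(c,2),w.sum(),(q@(ray(m,c,.018)[:2]-C)).round(4))
im=cv2.imread('pics/t8o.png')
w=((im.min(2)>125)).astype(np.uint8);w[:, :215]=0;w[:,285:]=0;w[:172]=0;w[240:]=0
n,l,st,c=cv2.connectedComponentsWithStats(w)
for i in range(1,n):
    if st[i,4]<50: continue
    cs,_=cv2.findContours((l==i).astype(np.uint8),cv2.RETR_EXTERNAL,2);b=cv2.boxPoints(cv2.minAreaRect(max(cs,key=len)))
    P=np.array([ray(m,k,.014) for k in b]);print((q@(P.mean(0)[:2]-C)).round(4))
"
```

```text
top0 [231.76 171.71] 2906.5 [0.1019 0.0376]
t8o [231.73 171.1 ] 2952.0 [0.1038 0.0374]
[0.0611 0.0384]
[-0.0368 -0.0374]
[-0.0378  0.0387]
```

carry_out(increments="0 0 0 0 0 0 0.056; 0 0 0 0 0 0 0.056; 0 0 0 0 0 0 0.056; 0 0 0 0 0 0 0.056; 0 0 0 0 0 0 0.056")

```text
time: 23.88
ee_pos: [0.406, 0.2392, 0.2161]
eef_rot: [0.636, 0.772, 0.003, 0.001]
ft_force: [-0.7, -0.3, 0.6]
width: 0.0559
```

```bash
python3 -c "
from h import *
where()
m=r.camera_model('top');a=np.radians(YAW);q=np.array([[np.cos(a),np.sin(a)],[-np.sin(a),np.cos(a)]])
for k in range(3):
    im=r.camera('top')[0].astype(float)[160:182,218:250]
    w=np.clip((im[...,1]+im[...,2])/2-im[...,0]-15,0,None)
    v,u=np.mgrid[160:182,218:250];c=(w*u).sum()/w.sum(),(w*v).sum()/w.sum()
    print(np.round(c,2),(q@(ray(m,c,.018)[:2]-C)).round(4))
"
```

```text
t 23.88 tray xy [-0.0795  0.256 ] z 0.2161 F tray [-0.75 -0.12  0.61] w 0.0559
[231.79 171.1 ] [0.1038 0.0372]
[231.8  171.09] [0.1038 0.0372]
[231.76 171.1 ] [0.1038 0.0373]
```

The contact is stable and pressed in by about 1.9 mm, so I'm handing in.

```bash
python3 -c "
from bench import r
print(r.close_job())"
```

```text
the job is handed in; nothing more can be done
None
```

The ring-core carrier is in the test nest and still pressing the contact after I let go; I handed the job in at about 24 s of the 72 s allowed.

- **Moves:** I slid the can to the empty place, the transformer to (-37.5, +37.5) mm, and the ring core into the place before the nest and on into the lane. None was lifted.
- **Push:** The contact was met with the ring carrier's centre near x = 59 mm. I pressed it in about 3.7 mm, an estimated 9 N; the contact force isn't read directly. The wrist readings peaked at about 14 N including drag, then I eased off and released.
- **Last checks:** Top pictures put the brass contact head about 1.9 mm in from where it started, unchanged over about 0.8 s. The wrist picture right after letting go suggested about 1.4 mm; both are well over the 0.3 mm needed. The ring carrier's centre was at about (61, 38) mm. All three carriers lay flat by eye, and the gripper was clear.
- **Off plan:** While entering the lane, the ring carrier dragged at about 11 N because the fingers were pressing down on it. I opened, rose 3 mm and gripped again, after which it slid at about 4 N.
- **Not checked:** I did not measure the positions of the bystanders at the end; the arm did not go near them.

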